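# Sort the watchmaker's mat and file the parts case upright

### The job

Clear the watchmaker's green mat by type: set both watch heads gently, dial up, on the floor of the black tray (not on one another, not dropped), lay the red screwdriver flat inside the green tray, and take the blue parts case off its sloping stand and stand it upright in the yellow rack on its lower edge, catch uppermost like its neighbour. Leave the pieces already in the trays and everything else on the bench where they are.

Things in the scene. Friction and masses are not known exactly. Their poses are not given: they have to be found in the camera images.
- watch_tray: Black shallow tray with a grey pad, for watch heads; its origin is the centre of its underside, on the table; 130 mm along its x, 170 mm along its y, walls 4 mm thick and 20 mm high, inner floor 7 mm above its origin, inner space 122 x 162 mm. Its place among the three receptacle places changes. One watch head lies in it already.
- tool_tray: Green shallow tray with a dark rubber pad, for screwdrivers; its origin is the centre of its underside, on the table; 130 mm along its x, 170 mm along its y, walls 4 mm thick and 20 mm high, inner floor 7 mm above its origin, inner space 122 x 162 mm. Its place among the three receptacle places changes. One orange screwdriver lies in it already, along the tray's y.
- case_rack: Yellow shallow tray with a white floor, for flat parts cases stood upright; its origin is the centre of its underside, on the table; 130 mm along its x, 170 mm along its y, walls 4 mm thick and 20 mm high, inner floor 7 mm above its origin, inner space 122 x 162 mm. Its place among the three receptacle places changes. One case stands in it already.
- watch_a: Loose steel watch head with a blue dial. 36 mm across, 12 mm thick (14 with the glass), four short lugs 8.5 mm off its centre line make it 42 mm long along its x, so the clear sides to pinch are at +y and -y. Origin at the centre of its underside, z up through the dial. 60 g. Starts flat on the mat (2 mm thick, on the table), dial up.
- watch_b: Loose watch head with a brass bezel and a cream dial. 36 mm across, 12 mm thick (14 with the glass), four short lugs 8.5 mm off its centre line make it 42 mm long along its x, so the clear sides to pinch are at +y and -y. Origin at the centre of its underside, z up through the dial. 60 g. Starts flat on the mat (2 mm thick, on the table), dial up.
- driver: Loose precision screwdriver with a red hexagonal handle, 110 mm long, 35 g, lying on the 2 mm mat. Origin on its axis at mid-length (7 mm above what it lies on), x points along the axis to the blade; handle 14 mm across its flats from x = -45 to +21 mm, brass cap to -55 mm, thin blade to +55 mm.
- driver_tip (a point): Blade end of the red screwdriver, on its axis.
- driver_cap (a point): Cap end of the red screwdriver, on its axis.
- case: Loose flat blue parts case, 14 mm thick (its x), 60 mm wide (its y), 84 mm high (its z), 80 g; a white window with a brass movement on its +x face, a grey catch at the middle of its upper edge. Origin at the centre of its lower thin edge, z towards the upper edge. It starts leaning 35 degrees from vertical on the stand, upper edge towards the robot, window up and away from the robot.
- case_stand: Fixed aluminium stand on the mat that carries the leaning case: 60 x 56 mm foot, origin at the centre of the case's lower edge projected onto the mat, the case's lower edge rests 16 mm above that; x points away from the side it leans to. Its sloping back supports only the lowest 36 mm of the case; above that both faces of the case are free.
- watch_kept: Watch head with a black dial, already in the black tray towards its +x, +y corner (34, 52 mm from the centre). Same size as the others. Leave it.
- driver_kept: Orange screwdriver, already in the green tray, lying along the tray's y, 42 mm towards +x from the tray's centre. Same size as the red one, origin on its axis. Leave it.
- case_kept: Blue case, already standing in the yellow rack 55 mm towards +y from its centre, its thickness along the rack's y. Same size as the other, origin at the centre of its lower edge. Leave it.
- loupe: Bystander: black eye loupe, 32 mm across, 24 mm high, near the robot's edge of the mat; origin at the centre of its underside.
- tweezers: Bystander: steel tweezers, 114 mm long along its x, 11 mm wide, 6 mm high, lying near the robot's edge of the mat; origin near mid-length on the underside.
- swab_jar: Bystander: clear jar of cotton swabs, 52 mm across, 85 mm high with the swabs; origin at the centre of its underside.
- oiler_stand: Bystander: brass block 30 x 85 x 22 mm with five thin oilers rising to 55 mm; origin at the centre of its underside.

How it is judged:
By the outcome, as a careful person would: the job done as asked, in the order asked, and still so for the second after the job is handed in, with the robot touching nothing.
It also fails if it takes over 70 s, if anything falls off the work surface, if the arm or the gripper's body presses on something with over 40 N, if the wrist force passes 120 N, or if a joint passes its speed limit or range.

### The arm

A 6-joint arm with a two-finger parallel gripper is mounted at the origin on the work surface. World frame = base frame: x ahead of the robot, y to its left, z up, the work surface at z = 0. Lengths are in m, angles in rad, forces in N, time in s.
With the tool pointing down it reaches from about 0.3 to 0.875 m from the base axis. Payload 6.4 kg.
Tool frame: the origin (TCP) lies at the very end of the fingers, on their centre line; the grasp point (between the pads) lies 19 mm behind it; z points along the fingers, y is the line along which they close (so a half turn about z gives the same grasp; the last joint's range is limited). The gripper opens to 85 mm and grips with 20 to 120 N. Pads are 22 mm wide; open, the fingers measure 114 mm over their backs; the gripper's body (76 mm by 85 mm) begins 54 mm behind the grasp point. The pads swing forward as they close: fully open they stand 13 mm farther back than shut.
Start: joints at [0.926, 0.181, 1.607, -0, 1.354, -0.206], TCP at [0.244, 0.521, 0.231] pointing down, gripper open.
Joint ranges: [-2.99, 2.99], [-0.89, 2.07], [0.3, 2.58], [-1.14, 4.28], [0, 2.63], [-3.12, 3.12]. Speed limits (rad/s): [2.57, 2.57, 3.01, 3.14, 3.14, 3.14].

### API

Orientations are given as a rotation vector (axis times angle).
In Python, from rig import robot, eyes gives the robot as it stands.
- The arm moves only by the shell command python3 -m crank 'ROWS' [FORCE]. ROWS is a JSON object of lists of equal length, an entry for each row: "dp": the shift along the tool's x, y, z in mm, a list of three; "rot": the turn, a rotation vector about the tool's x, y, z in rad, a list of three; "fingers": the opening, from 0 (shut) to 1 (fully open). A call has exactly 8 rows; each row is the pose to reach, as a shift and turn from the pose commanded when the call began, along the tool's axes at that moment; what a row does not reach only later rows make up. A row lasts 1/8 s, in which the tool goes at most 62.5 mm and 10.7 degrees, less where a joint would pass 70% of its speed; a pose out of reach is approached as far as the arm can. A call with a gripper value outside its range is refused whole. The fingers move at their own pace and stop on an object; FORCE is the grip in N (left out, the last holds). Time passes only in rows, so rows that repeat a pose let the fingers close, or fill a call up. It gives the time, the measured TCP pose, the force, the opening and the grip force at its end, in the units of the state.
- robot.read_state(): the state, without advancing time (a new reading comes with each control period).
- eyes.grab_frame(name): name is "side" or "top"; returns a dict with "pixels" (400x640x3 uint8, red, green, blue), "camera_matrix" (3x3 intrinsics, pixels), "eye" and "rotation" of the camera in the world. Camera axes: x right, y down, z forward; pixel columns grow to the right and rows downward; lengths in m; the calibration is good to about 2 mm. A picture is of the moment at which its call begins. There is no depth.
- robot.sign_off(): hands the job in; it is judged then, once.
The state is a dict: "time": time; "q": joint angles; "qvel": joint speeds; "tau": joint torques, N m; "eef_pos": TCP position; "eef_rot": TCP orientation; "ft_force": force on the tool from outside, world axes, zero at the start; "ft_torque": the same for the moment, N m; "finger_gap": finger opening in m; "grip_force": force on a finger pad.
Only numpy, scipy, OpenCV 4.12 (cv2) and the standard library are available. Lean on these libraries where they do the work, as an engineer would, in place of code of your own. Each camera call takes 0.05 s, during which the arm holds its last target. There are 200 camera calls.

## Working session

There is one attempt and no reset: what is moved stays moved. The work goes in short steps, Python scripts to look and compute and a shell command to move; the robot and the scene stay as the last step left them, time stands still between calls to the robot, and variables do not carry over. Pictures are saved under pics/ and viewed, at most 12 in all, crops included, and the job is handed in when it is done.

```bash
ls; mkdir -p pics; cat > h.py <<'E'
import numpy as np, cv2
from rig import robot, eyes
from scipy.spatial.transform import Rotation as R
def grab(n,save=None):
    f=eyes.grab_frame(n)
    if save: cv2.imwrite('pics/'+save,f['pixels'][:,:,::-1])
    return f
def ray(f,u,v):
    d=np.linalg.solve(np.array(f['camera_matrix']),[u,v,1.]); Rm=np.array(f['rotation'])
    if Rm.ndim==1: Rm=R.from_rotvec(Rm).as_matrix()
    return np.array(f['eye']),Rm@d
def plane(f,u,v,z):
    e,d=ray(f,u,v); return e+d*(z-e[2])/d[2]
def proj(f,p):
    Rm=np.array(f['rotation']); 
    if Rm.ndim==1: Rm=R.from_rotvec(Rm).as_matrix()
    c=np.array(f['camera_matrix'])@(Rm.T@(np.array(p)-np.array(f['eye']))); return c[:2]/c[2]
E
python3 - <<'E'
from h import *
for n in('top','side'):
    f=grab(n,n+'0.png'); print(n,f['eye'],np.round(f['rotation'],3).tolist(),np.round(f['camera_matrix'],1).tolist())
s=robot.read_state(); print(s)
E
```

```text
pics
top [0.322435   0.00802294 1.13494548] [-2.082, 2.14, -0.177] [[505.7, 0.0, 319.8], [0.0, 505.7, 207.7], [0.0, 0.0, 1.0]]
side [ 0.38410451 -0.55460928  0.68101167] [-2.35, 0.35, -0.112] [[410.7, 0.0, 315.2], [0.0, 410.7, 200.8], [0.0, 0.0, 1.0]]
{'time': 0.1, 'q': array([ 9.25664001e-01,  1.81458461e-01,  1.60789189e+00,  1.95788198e-05,
        1.35382964e+00, -2.06336058e-01]), 'qvel': array([ 0.00177744, -0.00149474, -0.00205136,  0.00044304, -0.00087433,
        0.0002853 ]), 'tau': array([ 2.02034971e-03, -4.45875120e+01, -3.52241600e+01, -8.63248852e-05,
        3.97049662e-03, -3.31846798e-05]), 'eef_pos': array([0.24398169, 0.52012344, 0.2304867 ]), 'eef_rot': array([-6.83603053e-01, -3.06562526e+00,  2.25793198e-03]), 'ft_force': array([0.61500589, 0.02074087, 0.2970702 ]), 'ft_torque': array([-0.0182799 , -0.01090368, -0.02259173]), 'grip_force': 0.0, 'finger_gap': 0.08530706510863005}
```

View pics/top0.png

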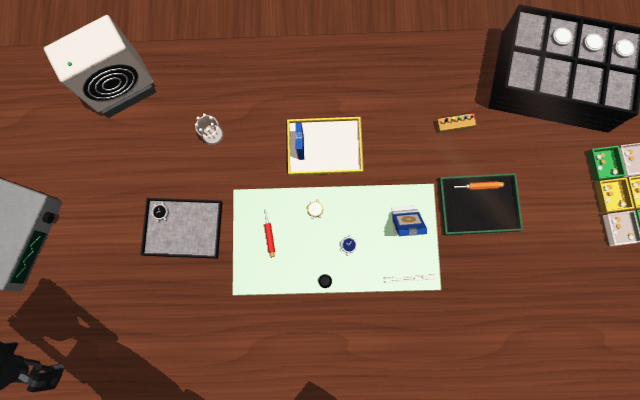

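View pics/side0.png

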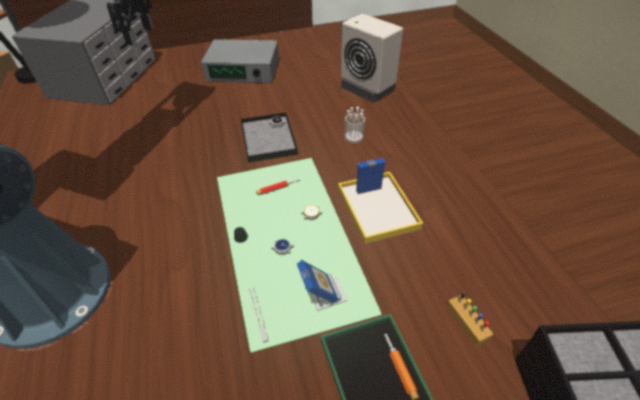

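```bash
python3 - <<'E'
from h import *
f=grab('top');s=grab('side')
a=f['pixels'][:,:,::-1];b=s['pixels'][:,:,::-1]
def c(im,x,y,w,h,W=400,H=300): return cv2.resize(im[y:y+h,x:x+w],(W,H),interpolation=cv2.INTER_CUBIC)
o=np.vstack([np.hstack([c(a,290,190,80,60),c(a,380,195,60,45)]),np.hstack([c(b,260,195,80,60),c(b,280,250,80,60)])])
cv2.imwrite('pics/crop.png',o)
hsv=cv2.cvtColor(f['pixels'],cv2.COLOR_RGB2HSV); 
def comp(mask,box,z,name,img=f):
    m=np.zeros(mask.shape[:2],np.uint8); x0,y0,x1,y1=box; m[y0:y1,x0:x1]=mask[y0:y1,x0:x1]
    cs,_=cv2.findContours(m,cv2.RETR_EXTERNAL,cv2.CHAIN_APPROX_NONE)
    q=max(cs,key=cv2.contourArea)[:,0,:]
    P=np.array([plane(img,u,v,z)[:2] for u,v in q])*1000
    r=cv2.minAreaRect(P.astype(np.float32)); print(name,'area',len(P),np.round(r[0],1),np.round(r[1],1),round(r[2],1), 'px',q.min(0),q.max(0))
    return P
inr=lambda lo,hi: cv2.inRange(hsv,lo,hi)
comp(inr((22,120,90),(35,255,255)),(275,105,375,185),.02,'rack')
comp(inr((50,90,20),(90,255,160)),(430,165,530,240),.02,'green')
comp((hsv[:,:,2]<45).astype(np.uint8)*255,(130,190,230,265),.02,'black')
mat=cv2.inRange(hsv,(40,8,150),(90,90,255)); comp(mat,(220,170,450,305),.002,'mat')
nm=255-mat
comp(nm,(300,195,332,222),.008,'watch_b'); comp(nm,(332,228,366,260),.008,'watch_a'); comp(nm,(312,270,338,292),.02,'loupe')
comp(nm,(255,200,285,265),.009,'driver')
comp(inr((0,150,100),(8,255,255)),(255,200,285,265),.009,'driver handle')
print([np.round(plane(f,u,v,.016)*1000,1) for u,v in((315,209),(348,244))])
E
```

```text
rack area 252 [682.9  17.5] [133.6 170.2] 0.3 px [287 117] [362 174]
green area 274 [ 535.1 -311.2] [129.6 140. ] 1.3 px [440 177] [508 234]
black area 260 [500.7 342.3] [172.5 129.8] 86.0 px [141 198] [221 257]
mat area 613 [469.9   0.6] [459.5 239.9] 89.9 px [233 184] [440 294]
watch_b area 50 [536.9  42.4] [39.8 36.6] 5.5 px [307 200] [323 218]
watch_a area 51 [453.7 -30.6] [34.  39.3] 54.5 px [340 235] [356 254]
loupe area 37 [374.8  25. ] [28.4 28.1] 88.5 px [318 274] [331 287]
driver area 101 [485.4 148. ] [110.2  19.3] 8.2 px [264 209] [275 257]
driver handle area 65 [474.6 146.8] [65.7 14.2] 7.8 px [265 223] [274 252]
[array([535.1,  42.2,  16. ]), array([453.9, -29.3,  16. ])]
```

View pics/crop.png

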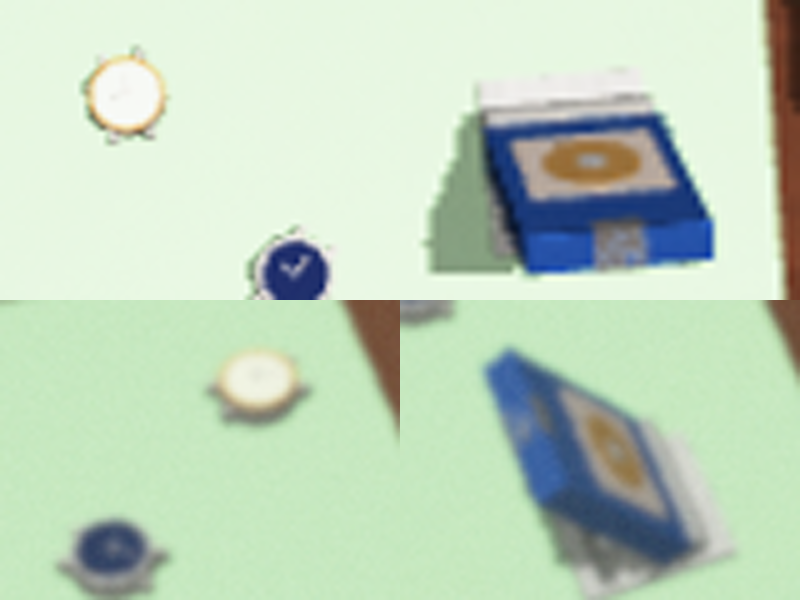

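```bash
python3 - <<'E'
from h import *
f=grab('top');s=grab('side')
mm=lambda p:np.round(np.array(p)*1000,1)
for n,u,v,z in [('u+L',398.7,229.8,.0908),('u+R',426.8,227.5,.0908),('u-L',399.5,235.8,.0828),('u-R',426.8,233.7,.0828),('l+L',392.4,212.7,.022),('l+R',419.3,211.9,.022),('wb lug1',313.6,201.2,.008),('wb lug2',316.2,217.4,.008)]: print(n,mm(plane(f,u,v,z)))
print('side wb',mm(plane(s,311.6,211,.015)),'wa',mm(plane(s,282.4,244.6,.015)))
# side: case upper corners (crop 5x, offset 280,250)
for n,u,v,z in [('u-L?',280+110/5,250+48/5,.0828),('u-R',280+90/5+0,250+75/5,.0828),('u+R',280+175/5,250+190/5,.0908)]: print('side',n,mm(plane(s,u,v,z)))
hsv=cv2.cvtColor(f['pixels'],cv2.COLOR_RGB2HSV)
m=cv2.inRange(hsv,(50,80,20),(90,255,160)); m[:165]=0;m[240:]=0;m[:,:425]=0;m[:,535:]=0
pts=np.argwhere(m>0)[:,::-1]; P=np.array([plane(f,u,v,.02)[:2] for u,v in pts])*1000
r=cv2.minAreaRect(P.astype(np.float32)); print('green',np.round(r[0],1),np.round(r[1],1),r[2],len(P))
a=f['pixels'][:,:,::-1]; b=s['pixels'][:,:,::-1]
c=lambda im,x,y,w,h: cv2.resize(im[y:y+h,x:x+w],(400,300),interpolation=cv2.INTER_CUBIC)
cv2.imwrite('pics/crop2.png',np.vstack([np.hstack([c(a,330,228,40,30),c(a,430,165,100,75)]),np.hstack([c(b,265,228,40,30),c(b,330,145,100,75)])]))
E
```

```text
u+L [ 471.7 -133.    90.8]
u+R [ 474.9 -191.3   90.8]
u-L [ 460.2 -135.    82.8]
u-R [ 463.  -192.    82.8]
l+L [ 520.4 -130.4   22. ]
l+R [ 520.5 -190.1   22. ]
wb lug1 [554.8  45.2   8. ]
wb lug2 [517.2  40.1   8. ]
side wb [536.   38.7  15. ] wa [453. -33.  15.]
side u-L? [ 471.6 -129.4   82.8]
side u-R [ 461.9 -138.5   82.8]
side u+R [ 476.  -197.1   90.8]
green [ 535.9 -326.2] [130.7 171. ] 1.3063054084777832 599
```

View pics/crop2.png

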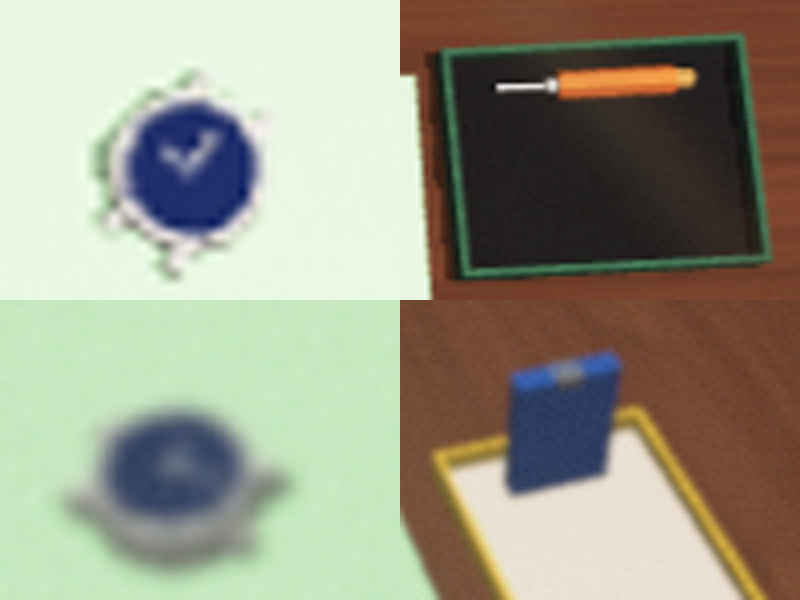

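```bash
cat >> h.py <<'E'
def down(yaw,tilt=0):
    a=np.radians(yaw); y=np.array([np.cos(a),np.sin(a),0]); z=np.array([0,0,-1.]); return np.column_stack([np.cross(y,z),y,z])
def go(*targets):
    s=robot.read_state(); p=s['eef_pos']*1000; R0=R.from_rotvec(s['eef_rot'])
    print('t',s['time'],'at',np.round(p,1),'q',np.round(s['q'],2),'gap',round(s['finger_gap']*1000,1),'f',np.round(s['ft_force'],1))
    for t,Rt in targets: print(t,'dp',np.round(R0.inv().apply(np.array(t)-p),1).tolist(),'rot',np.round((R0.inv()*R.from_matrix(Rt)).as_rotvec(),3).tolist())
E
python3 -c "
from h import *
D=down(98)
go(((536,41.5,120),D),((536,41.5,3),D))"
```

```text
t 0.3 at [244.2 520.4 231. ] q [ 0.93  0.18  1.61 -0.    1.35 -0.21] gap 85.0 f [ 0.2  0.4 -0.2]
(536, 41.5, 120) dp [-467.7, -309.5, 111.1] rot [-0.001, -0.0, -0.578]
(536, 41.5, 3) dp [-467.7, -309.4, 228.1] rot [-0.001, -0.0, -0.578]
```

```bash
python3 -m crank '{"dp":[[-58,-38,8],[-116,-76,16],[-174,-114,24],[-232,-152,32],[-290,-190,40],[-340,-224,48],[-390,-258,56],[-430,-284,62]],"rot":[[0,0,-0.1],[0,0,-0.2],[0,0,-0.3],[0,0,-0.4],[0,0,-0.5],[0,0,-0.578],[0,0,-0.578],[0,0,-0.578]],"fingers":[0.7,0.7,0.7,0.7,0.7,0.7,0.7,0.7]}' 30; python3 -c "
from h import *
D=down(98)
go(((536,41.5,40),D),((536,41.5,3),D))"
```

```text
time: 1.3
eef_pos: [0.5039, 0.095, 0.1717]
eef_rot: [-0.218, 3.133, 0.0]
ft_force: [0.9, 0.8, 0.8]
finger_gap: 0.0595
grip_force: 0.0
t 1.3 at [503.9  95.  171.7] q [-0.05  0.1   1.82  0.    1.22 -1.76] gap 59.5 f [0.9 0.8 0.8]
(536, 41.5, 40) dp [-24.3, -57.4, 131.7] rot [0.0, 0.001, -0.001]
(536, 41.5, 3) dp [-24.2, -57.4, 168.7] rot [0.0, 0.001, -0.001]
```

```bash
python3 -m crank '{"dp":[[-14,-35,40],[-24,-57,80],[-24,-57,110],[-24,-57,110],[-24,-57,110],[-24,-57,110],[-24,-57,110],[-24,-57,110]],"rot":[[0,0,0],[0,0,0],[0,0,0],[0,0,0],[0,0,0],[0,0,0],[0,0,0],[0,0,0]],"fingers":[0.7,0.7,0.7,0.7,0.7,0.7,0.7,0.7]}' 30; python3 -c "
from h import *
D=down(98)
go(((536,41.5,40),D),((536,41.5,3),D))
grab('side','s1.png')"
```

```text
time: 2.3
eef_pos: [0.5351, 0.0439, 0.0624]
eef_rot: [-0.219, 3.133, -0.0]
ft_force: [0.6, 0.4, -0.1]
finger_gap: 0.0596
grip_force: 0.0
t 2.3 at [535.1  43.9  62.4] q [-0.14  0.31  1.82 -0.    1.   -1.85] gap 59.6 f [ 0.6  0.4 -0.1]
(536, 41.5, 40) dp [-0.6, -2.5, 22.4] rot [-0.0, 0.001, -0.0]
(536, 41.5, 3) dp [-0.5, -2.5, 59.4] rot [-0.0, 0.001, -0.0]
```

View pics/s1.png

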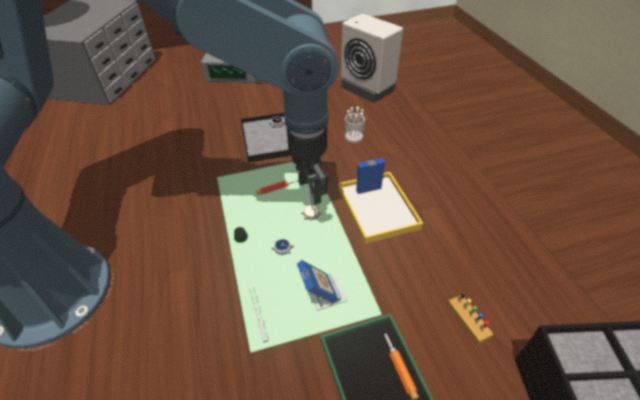

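```bash
python3 -m crank '{"dp":[[0,-2,30],[0,-2,59],[0,-2,59],[0,-2,59],[0,-2,59],[0,-2,59],[0,-2,59],[0,-2,59]],"rot":[[0,0,0],[0,0,0],[0,0,0],[0,0,0],[0,0,0],[0,0,0],[0,0,0],[0,0,0]],"fingers":[0.7,0.7,0.7,0.3,0.3,0.3,0.3,0.3]}' 30; python3 -c "
from h import *
go(((536,41.5,120),down(98)))"
```

```text
time: 3.35
eef_pos: [0.5363, 0.0417, 0.0042]
eef_rot: [-0.218, 3.131, -0.001]
ft_force: [-0.6, 0.4, 6.6]
finger_gap: 0.0343
grip_force: 30.4
t 3.35 at [536.3  41.7   4.2] q [-0.14  0.42  1.83  0.    0.89 -1.85] gap 34.3 f [-0.6  0.4  6.6]
(536, 41.5, 120) dp [0.0, -0.2, -115.8] rot [-0.001, 0.003, -0.0]
```

```bash
python3 -m crank '{"dp":[[0,0,-50],[0,0,-90],[0,0,-90],[0,0,-90],[0,0,-90],[0,0,-90],[0,0,-90],[0,0,-90]],"rot":[[0,0,0],[0,0,0],[0,0,0.1],[0,0,0.2],[0,0,0.209],[0,0,0.209],[0,0,0.209],[0,0,0.209]],"fingers":[0.3,0.3,0.3,0.3,0.3,0.3,0.3,0.3]}' 30; python3 -c "
from h import *
go(((468,306.5,95),down(86)),((468,306.5,45),down(86)))"
```

```text
time: 4.35
eef_pos: [0.5349, 0.0418, 0.0926]
eef_rot: [-0.109, -3.139, 0.0]
ft_force: [-0.2, 0.4, -0.3]
finger_gap: 0.0344
grip_force: 30.2
t 4.35 at [534.9  41.8  92.6] q [-0.14  0.27  1.81 -0.    1.06 -1.64] gap 34.4 f [-0.2  0.4 -0.3]
(468, 306.5, 95) dp [85.0, 259.4, -2.4] rot [-0.0, -0.0, 0.001]
(468, 306.5, 45) dp [85.0, 259.4, 47.6] rot [-0.0, -0.0, 0.001]
```

```bash
python3 -m crank '{"dp":[[15,47,0],[30,94,0],[47,142,0],[63,192,0],[78,238,5],[85,259,25],[85,259,45],[85,259,45]],"rot":[[0,0,0],[0,0,0],[0,0,0],[0,0,0],[0,0,0],[0,0,0],[0,0,0],[0,0,0]],"fingers":[0.3,0.3,0.3,0.3,0.3,0.3,0.3,0.3]}' 30; python3 -c "
from h import *
go(((468,306.5,10),down(86)))"
```

```text
time: 5.35
eef_pos: [0.4666, 0.3058, 0.046]
eef_rot: [-0.108, -3.136, 0.003]
ft_force: [-0.6, 0.1, -0.0]
finger_gap: 0.0342
grip_force: 30.3
t 5.35 at [466.6 305.8  46. ] q [ 0.37  0.38  1.77 -0.    0.99 -1.13] gap 34.2 f [-0.6  0.1 -0. ]
(468, 306.5, 10) dp [-1.5, 0.8, 36.0] rot [-0.002, -0.004, 0.001]
```

```bash
python3 -m crank '{"dp":[[-1,1,12],[-1,1,24],[-1,1,32],[-1,1,36.5],[-1,1,36.5],[-1,1,36.5],[-1,1,36.5],[-1,1,36.5]],"rot":[[0,0,0],[0,0,0],[0,0,0],[0,0,0],[0,0,0],[0,0,0],[0,0,0],[0,0,0]],"fingers":[0.3,0.3,0.3,0.3,0.3,0.3,0.3,0.3]}' 30; python3 -c "
from h import *
go(((468,306.5,9.3),down(86)))"
```

```text
time: 6.35
eef_pos: [0.4695, 0.3071, 0.0115]
eef_rot: [0.11, 3.139, 0.0]
ft_force: [-0.4, -0.4, -0.6]
finger_gap: 0.0342
grip_force: 30.3
t 6.35 at [469.5 307.1  11.5] q [ 0.37  0.45  1.77 -0.    0.92 -1.13] gap 34.2 f [-0.4 -0.4 -0.6]
(468, 306.5, 9.3) dp [1.5, -0.7, 2.2] rot [0.0, 0.0, 0.0]
```

```bash
python3 -m crank '{"dp":[[0,0,1],[0,0,2],[0,0,2],[0,0,2],[0,0,2],[0,0,2],[0,0,-15],[0,0,-60]],"rot":[[0,0,0],[0,0,0],[0,0,0],[0,0,0],[0,0,0],[0,0,0],[0,0,0],[0,0,0]],"fingers":[0.3,0.3,0.55,0.55,0.55,0.55,0.55,0.55]}' 30; python3 -c "
from h import *
go(((452.5,-31.5,75),down(56)),((452.5,-31.5,40),down(56)))"
```

```text
time: 7.35
eef_pos: [0.4676, 0.3063, 0.0706]
eef_rot: [-0.11, -3.135, 0.003]
ft_force: [0.7, 0.4, 0.4]
finger_gap: 0.047
grip_force: 0.0
t 7.35 at [467.6 306.3  70.6] q [ 0.37  0.35  1.76 -0.    1.04 -1.13] gap 47.0 f [0.7 0.4 0.4]
(452.5, -31.5, 75) dp [-8.5, -338.0, -3.7] rot [-0.003, -0.004, 0.523]
(452.5, -31.5, 40) dp [-8.7, -337.9, 31.3] rot [-0.003, -0.004, 0.523]
```

```bash
python3 -m crank '{"dp":[[-1,-50,-12],[-2,-102,-12],[-4,-156,-12],[-5,-210,-12],[-6,-262,-12],[-8,-310,0],[-8.5,-338,10],[-8.5,-338,15]],"rot":[[0,0,0.08],[0,0,0.17],[0,0,0.26],[0,0,0.35],[0,0,0.44],[0,0,0.52],[0,0,0.523],[0,0,0.523]],"fingers":[0.7,0.7,0.7,0.7,0.7,0.7,0.7,0.7]}' 30; python3 -c "
from h import *
go(((452.5,-31.5,40),down(56)),((452.5,-31.5,3.5),down(56)))
f=grab('top','t2.png')
cv2.imwrite('pics/t2c.png',cv2.resize(f['pixels'][180:280,130:380,::-1],(800,320),interpolation=cv2.INTER_CUBIC))"
```

```text
time: 8.35
eef_pos: [0.4547, -0.0325, 0.057]
eef_rot: [0.922, 3.002, -0.0]
ft_force: [-0.3, 0.9, 0.1]
finger_gap: 0.0597
grip_force: 0.0
t 8.35 at [454.7 -32.5  57. ] q [-0.33  0.17  2.03 -0.    0.95 -1.31] gap 59.7 f [-0.3  0.9  0.1]
(452.5, -31.5, 40) dp [2.4, -0.4, 17.0] rot [0.0, 0.001, -0.003]
(452.5, -31.5, 3.5) dp [2.5, -0.4, 53.5] rot [0.0, 0.001, -0.003]
```

View pics/t2c.png

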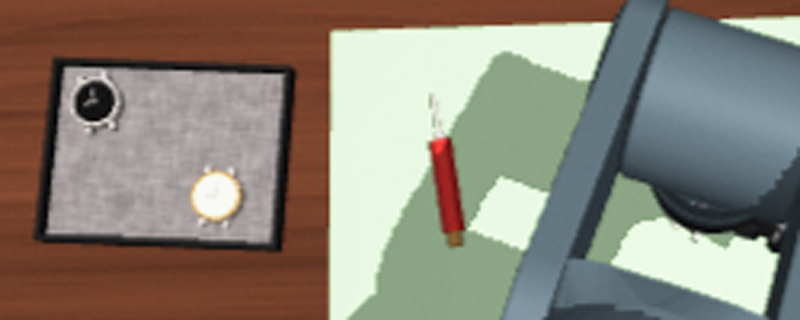

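```bash
python3 -m crank '{"dp":[[2,0,28],[2,0,53],[2,0,53],[2,0,53],[2,0,53],[2,0,53],[2,0,53],[2,0,53]],"rot":[[0,0,0],[0,0,0],[0,0,0],[0,0,0],[0,0,0],[0,0,0],[0,0,0],[0,0,0]],"fingers":[0.7,0.7,0.7,0.3,0.3,0.3,0.3,0.3]}' 30; python3 -c "
from h import *
T=(500.7+28*.9976-38*.0698, 342.3-28*.0698-38*.9976)
go(((*T,70),down(86)),((*T,45),down(86)))"
```

```text
time: 9.4
eef_pos: [0.4537, -0.0295, 0.0046]
eef_rot: [0.917, 3.003, 0.001]
ft_force: [-0.7, 3.1, 6.8]
finger_gap: 0.0342
grip_force: 29.7
t 9.4 at [453.7 -29.5   4.6] q [-0.33  0.27  2.04  0.    0.82 -1.31] gap 34.2 f [-0.7  3.1  6.8]
(525.9803999999999, 302.4368, 70) dp [125.3, 315.7, -65.2] rot [0.001, 0.002, -0.523]
(525.9803999999999, 302.4368, 45) dp [125.4, 315.7, -40.2] rot [0.001, 0.002, -0.523]
```

```bash
python3 -m crank '{"dp":[[0,0,-30],[0,0,-66],[22,55,-66],[44,110,-66],[66,165,-66],[88,220,-66],[108,272,-66],[125.5,315.5,-66]],"rot":[[0,0,0],[0,0,-0.08],[0,0,-0.17],[0,0,-0.26],[0,0,-0.35],[0,0,-0.44],[0,0,-0.52],[0,0,-0.523]],"fingers":[0.3,0.3,0.3,0.3,0.3,0.3,0.3,0.3]}' 30; python3 -c "
from h import *
go(((526,302.4,9.7),down(86)))"
```

```text
time: 10.4
eef_pos: [0.5252, 0.3046, 0.0701]
eef_rot: [0.107, 3.138, 0.001]
ft_force: [1.4, 0.3, -1.3]
finger_gap: 0.0343
grip_force: 30.4
t 10.4 at [525.2 304.6  70.1] q [ 0.33  0.44  1.64 -0.    1.07 -1.17] gap 34.3 f [ 1.4  0.3 -1.3]
(526, 302.4, 9.7) dp [-0.8, -2.2, 60.4] rot [0.001, 0.001, 0.002]
```

```bash
python3 -m crank '{"dp":[[0,-1,20],[0,-1,38],[0,-1,50],[0,-1,55],[0,-1,58],[0,-1,58],[0,-1,58],[0,-1,58]],"rot":[[0,0,0],[0,0,0],[0,0,0],[0,0,0],[0,0,0],[0,0,0],[0,0,0],[0,0,0]],"fingers":[0.3,0.3,0.3,0.3,0.3,0.3,0.3,0.3]}' 30; python3 -c "
from h import *
go(((526,302.4,9.7),down(86)))"
```

```text
time: 11.4
eef_pos: [0.525, 0.3013, 0.0117]
eef_rot: [0.109, 3.139, 0.001]
ft_force: [-0.7, 0.4, -1.3]
finger_gap: 0.0341
grip_force: 30.4
t 11.4 at [525.  301.3  11.7] q [ 0.33  0.52  1.65  0.    0.97 -1.18] gap 34.1 f [-0.7  0.4 -1.3]
(526, 302.4, 9.7) dp [-0.9, 1.1, 2.0] rot [0.0, 0.001, 0.0]
```

```bash
python3 -m crank '{"dp":[[0,0,1],[0,0,2.2],[0,0,2.2],[0,0,2.2],[0,0,2.2],[0,0,2.2],[0,0,-15],[0,0,-60]],"rot":[[0,0,0],[0,0,0],[0,0,0],[0,0,0],[0,0,0],[0,0,0],[0,0,0],[0,0,0]],"fingers":[0.3,0.3,0.55,0.55,0.55,0.55,0.55,0.55]}' 30; python3 -c "
from h import *
go(((474.5,146.7,40),down(98)),((474.5,146.7,5),down(98)))"
```

```text
time: 12.4
eef_pos: [0.5229, 0.3005, 0.0704]
eef_rot: [-0.11, -3.135, 0.003]
ft_force: [0.3, 0.5, 0.8]
finger_gap: 0.0471
grip_force: 0.0
t 12.4 at [522.9 300.5  70.4] q [ 0.33  0.43  1.64  0.    1.07 -1.18] gap 47.1 f [0.3 0.5 0.8]
(474.5, 146.7, 40) dp [37.4, -156.7, 30.9] rot [-0.001, -0.005, -0.21]
(474.5, 146.7, 5) dp [37.2, -156.7, 65.9] rot [-0.001, -0.005, -0.21]
```

```bash
python3 -m crank '{"dp":[[10,-45,-5],[20,-90,-5],[30,-130,10],[37,-156,30],[37,-156,45],[37,-156,45],[37,-156,45],[37,-156,45]],"rot":[[0,0,-0.1],[0,0,-0.21],[0,0,-0.21],[0,0,-0.21],[0,0,-0.21],[0,0,-0.21],[0,0,-0.21],[0,0,-0.21]],"fingers":[0.55,0.55,0.55,0.55,0.55,0.55,0.55,0.55]}' 30; python3 -c "
from h import *
go(((474.5,146.7,5),down(98)))"
```

```text
time: 13.4
eef_pos: [0.4777, 0.1489, 0.027]
eef_rot: [-0.222, 3.132, 0.0]
ft_force: [-0.0, 0.7, 0.3]
finger_gap: 0.0469
grip_force: 0.0
t 13.4 at [477.7 148.9  27. ] q [ 0.06  0.31  1.93  0.    0.9  -1.65] gap 46.9 f [-0.   0.7  0.3]
(474.5, 146.7, 5) dp [3.5, -1.7, 21.9] rot [-0.0, 0.002, 0.002]
```

```bash
python3 -m crank '{"dp":[[3,-1.5,12],[3,-1.5,21.5],[3,-1.5,21.5],[3,-1.5,21.5],[3,-1.5,21.5],[3,-1.5,21.5],[3,-1.5,21.5],[3,-1.5,21.5]],"rot":[[0,0,0],[0,0,0],[0,0,0],[0,0,0],[0,0,0],[0,0,0],[0,0,0],[0,0,0]],"fingers":[0.55,0.55,0.5,0.05,0.05,0.05,0.05,0.05]}' 30; python3 -c "
from h import *
go(((474.5,146.7,90),down(98)))"
```

```text
time: 14.4
eef_pos: [0.4744, 0.1462, 0.0049]
eef_rot: [-0.22, 3.133, -0.0]
ft_force: [0.2, -0.4, 2.2]
finger_gap: 0.0144
grip_force: 29.4
t 14.4 at [474.4 146.2   4.9] q [ 0.06  0.35  1.94 -0.    0.86 -1.65] gap 14.4 f [ 0.2 -0.4  2.2]
(474.5, 146.7, 90) dp [-0.2, 0.5, -85.1] rot [-0.0, 0.001, 0.001]
```

```bash
python3 -c "
from h import *
go(((474.5,146.7,135),down(1.3)),((495,-80,135),down(1.3)),((515.6,-315.6,135),down(1.3)))"
```

```text
t 14.4 at [474.4 146.2   4.9] q [ 0.06  0.35  1.94 -0.    0.86 -1.65] gap 14.4 f [ 0.2 -0.4  2.2]
(474.5, 146.7, 135) dp [-0.2, 0.4, -130.1] rot [0.0, 0.001, 1.688]
(495, -80, 135) dp [11.2, -226.9, -130.0] rot [0.0, 0.001, 1.688]
(515.6, -315.6, 135) dp [23.7, -463.1, -130.0] rot [0.0, 0.001, 1.688]
```

```bash
python3 -m crank '{"dp":[[0,0,-45],[0,0,-90],[0,-10,-130],[3,-55,-130],[5,-100,-130],[7,-145,-130],[9,-190,-130],[11,-227,-130]],"rot":[[0,0,0],[0,0,0.17],[0,0,0.34],[0,0,0.51],[0,0,0.68],[0,0,0.85],[0,0,1.02],[0,0,1.19]],"fingers":[0.05,0.05,0.05,0.05,0.05,0.05,0.05,0.05]}' 40; python3 -c "
from h import *
go(((515.6,-315.6,130),down(1.3)))"
```

```text
time: 15.4
eef_pos: [0.4949, -0.0818, 0.1347]
eef_rot: [1.583, 2.714, -0.0]
ft_force: [0.1, 0.2, -0.6]
finger_gap: 0.0138
grip_force: 40.0
t 15.4 at [494.9 -81.8 134.7] q [-0.4   0.13  1.88 -0.    1.14 -0.92] gap 13.8 f [ 0.1  0.2 -0.6]
(515.6, -315.6, 130) dp [-213.8, -97.1, 4.7] rot [0.0, 0.0, 0.492]
```

```bash
python3 -m crank '{"dp":[[-40,-18,0],[-80,-36,0],[-120,-55,0],[-160,-73,0],[-198,-90,0],[-214,-97,20],[-214,-97,60],[-214,-97,90]],"rot":[[0,0,0.15],[0,0,0.3],[0,0,0.45],[0,0,0.492],[0,0,0.492],[0,0,0.492],[0,0,0.492],[0,0,0.492]],"fingers":[0.05,0.05,0.05,0.05,0.05,0.05,0.05,0.05]}' 40; python3 -c "
from h import *
go(((515.6,-315.6,10),down(1.3)))"
```

```text
time: 16.4
eef_pos: [0.5165, -0.3138, 0.0428]
eef_rot: [-2.189, -2.251, 0.0]
ft_force: [-1.3, -0.1, -0.1]
finger_gap: 0.0139
grip_force: 40.0
t 16.4 at [ 516.5 -313.8   42.8] q [-0.74  0.47  1.65  0.    1.02 -0.77] gap 13.9 f [-1.3 -0.1 -0.1]
(515.6, -315.6, 10) dp [-1.8, -1.0, 32.8] rot [-0.001, -0.001, 0.006]
```

```bash
python3 -m crank '{"dp":[[-2,-1,12],[-2,-1,22],[-2,-1,28],[-2,-1,31],[-2,-1,31],[-2,-1,31],[-2,-1,31],[-2,-1,31]],"rot":[[0,0,0],[0,0,0],[0,0,0],[0,0,0],[0,0,0],[0,0,0],[0,0,0],[0,0,0]],"fingers":[0.05,0.05,0.05,0.05,0.05,0.05,0.05,0.05]}' 40; python3 -c "
from h import *
go(((515.6,-315.6,10),down(1.3)))"
```

```text
time: 17.4
eef_pos: [0.5165, -0.3161, 0.0139]
eef_rot: [2.189, 2.253, 0.0]
ft_force: [-0.3, 0.7, -0.8]
finger_gap: 0.0138
grip_force: 40.0
t 17.4 at [ 516.5 -316.1   13.9] q [-0.74  0.52  1.65 -0.    0.97 -0.77] gap 13.8 f [-0.3  0.7 -0.8]
(515.6, -315.6, 10) dp [0.5, -0.9, 3.9] rot [0.0, 0.0, 0.006]
```

```bash
python3 -m crank '{"dp":[[0,0,2],[0,0,3.7],[0,0,3.7],[0,0,3.7],[0,0,3.7],[0,0,3.7],[0,0,-30],[0,0,-85]],"rot":[[0,0,0],[0,0,0],[0,0,0],[0,0,0],[0,0,0],[0,0,0],[0,0,0],[0,0,0]],"fingers":[0.05,0.05,0.05,0.4,0.4,0.4,0.4,0.4]}' 40; python3 -c "
from h import *
go(((515.6,-315.6,150),down(2.5)))
f=grab('top','t3.png')
cv2.imwrite('pics/t3c.png',cv2.resize(f['pixels'][150:275,130:530,::-1],(800,250),interpolation=cv2.INTER_CUBIC))"
```

```text
time: 18.4
eef_pos: [0.5149, -0.3147, 0.0973]
eef_rot: [-2.185, -2.249, 0.0]
ft_force: [0.4, -0.2, 0.8]
finger_gap: 0.0343
grip_force: 0.0
t 18.4 at [ 514.9 -314.7   97.3] q [-0.75  0.39  1.63 -0.    1.12 -0.77] gap 34.3 f [ 0.4 -0.2  0.8]
(515.6, -315.6, 150) dp [-0.7, 0.5, -52.7] rot [-0.004, -0.004, -0.015]
```

View pics/t3c.png

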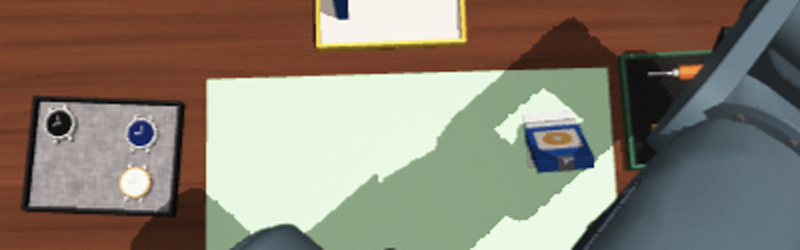

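```bash
cat >> h.py <<'E'
def casepose(s,C0=(514.7,-160.3,18),psi=2.5,lean=35):
    Rc=(R.from_euler('z',psi,degrees=True)*R.from_euler('y',-lean,degrees=True)).as_matrix()
    x,y,z=Rc.T; return tuple(np.round(np.array(C0)+s*z,1)), np.column_stack([y,x,-z])
E
python3 -c "
from h import *
print(casepose(44))
go(casepose(145),casepose(120),casepose(44))"
```

```text
((np.float64(489.5), np.float64(-161.4), np.float64(54.0)), array([[-0.04361939,  0.81837239,  0.57303052],
       [ 0.99904822,  0.03573091,  0.02501905],
       [ 0.        ,  0.57357644, -0.81915204]]))
t 18.45 at [ 519.4 -318.5  107.1] q [-0.74  0.38  1.62  0.    1.13 -0.77] gap 34.3 f [ 4.8 -2.9  6.4]
(np.float64(431.6), np.float64(-163.9), np.float64(136.8)) dp [156.9, -83.0, -31.2] rot [-0.604, 0.01, -0.012]
(np.float64(445.9), np.float64(-163.3), np.float64(116.3)) dp [157.2, -68.8, -10.6] rot [-0.604, 0.01, -0.012]
(np.float64(489.5), np.float64(-161.4), np.float64(54.0)) dp [158.2, -25.6, 52.0] rot [-0.604, 0.01, -0.012]
```

```bash
python3 -m crank '{"dp":[[0,-20,-40],[25,-45,-60],[65,-80,-60],[110,-80,-50],[154,-80,-42],[154,-80,-42],[154,-80,-42],[154,-80,-42]],"rot":[[-0.1,0,0],[-0.25,0,0],[-0.4,0,0],[-0.55,0.01,-0.01],[-0.604,0.01,-0.01],[-0.604,0.01,-0.01],[-0.604,0.01,-0.01],[-0.604,0.01,-0.01]],"fingers":[0.45,0.45,0.45,0.45,0.45,0.45,0.45,0.45]}' 40; python3 -c "
from h import *
f=grab('side')
im=f['pixels'][:,:,::-1]; cv2.imwrite('pics/s4.png',cv2.resize(im[150:350,180:440],(780,600),interpolation=cv2.INTER_CUBIC))
go(casepose(110),casepose(44))"
```

```text
time: 19.45
eef_pos: [0.4328, -0.166, 0.1418]
eef_rot: [1.845, 1.919, 0.603]
ft_force: [0.4, -0.1, 1.0]
finger_gap: 0.0381
grip_force: 0.0
t 19.5 at [ 432.7 -165.8  141.6] q [-1.   -0.28  2.37  0.71  0.86 -1.47] gap 38.5 f [ 0.1 -0.3  0.5]
(np.float64(451.7), np.float64(-163.1), np.float64(108.1)) dp [1.7, -3.3, 38.4] rot [-0.006, -0.003, -0.005]
(np.float64(489.5), np.float64(-161.4), np.float64(54.0)) dp [1.6, -2.9, 104.4] rot [-0.006, -0.003, -0.005]
```

View pics/s4.png

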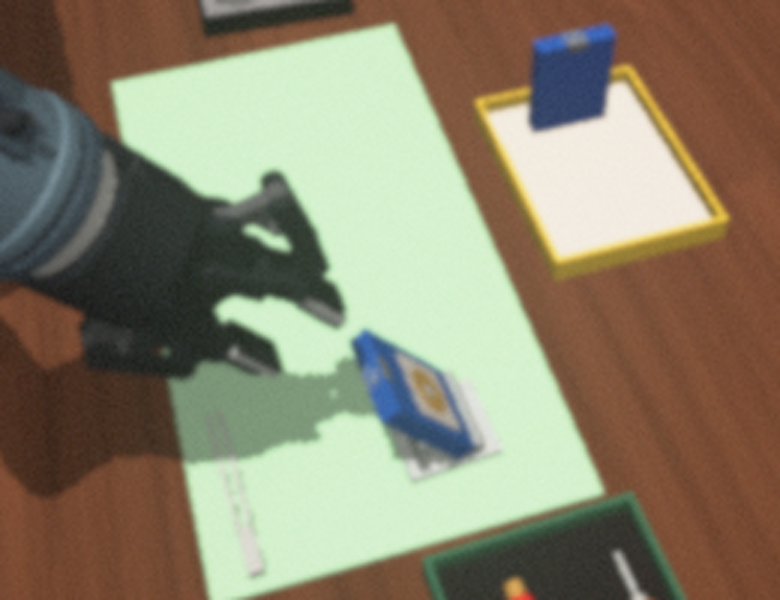

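```bash
python3 -m crank '{"dp":[[1.5,-3,20],[1.5,-3,45],[1.5,-3,70],[1.5,-3,92],[1.5,-3,104],[1.5,-3,104],[1.5,-3,104],[1.5,-3,104]],"rot":[[0,0,0],[0,0,0],[0,0,0],[0,0,0],[0,0,0],[0,0,0],[0,0,0],[0,0,0]],"fingers":[0.45,0.45,0.45,0.45,0.45,0.45,0.45,0.45]}' 40; python3 -c "
from h import *
f=grab('side')
im=f['pixels'][:,:,::-1]; cv2.imwrite('pics/s5.png',cv2.resize(im[220:340,240:396],(780,600),interpolation=cv2.INTER_CUBIC))
go(casepose(44))"
```

```text
time: 20.5
eef_pos: [0.4886, -0.1605, 0.054]
eef_rot: [1.845, 1.919, 0.604]
ft_force: [1.3, 0.4, -0.2]
finger_gap: 0.0384
grip_force: 0.0
t 20.55 at [ 488.6 -160.5   54. ] q [-0.85  0.09  2.29  0.97  0.57 -1.68] gap 38.6 f [-0.6  0.2  0.3]
(np.float64(489.5), np.float64(-161.4), np.float64(54.0)) dp [-1.0, 0.7, 0.5] rot [-0.006, -0.003, -0.005]
```

View pics/s5.png

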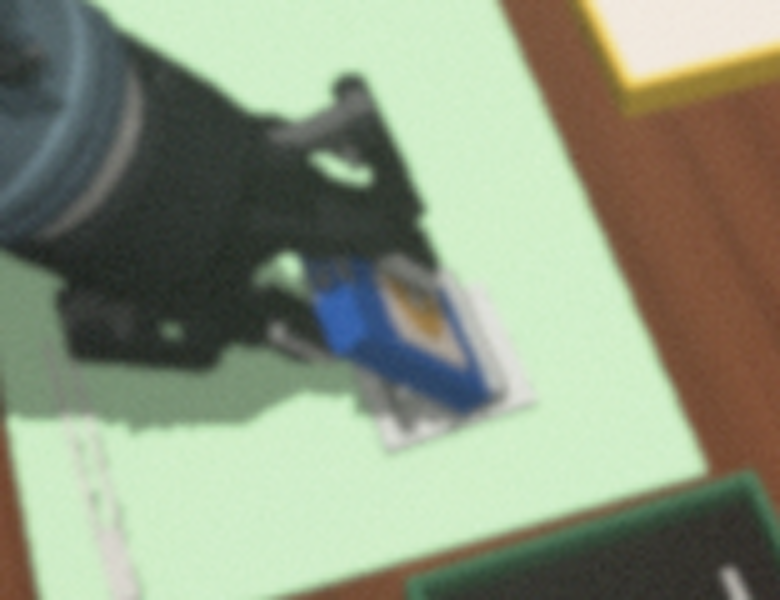

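Fingers straddle the case: one is over the window, the other below the back face, well clear of the stand. Close.

```bash
python3 -m crank '{"dp":[[0,0.5,0],[0,0.5,0],[0,0.5,0],[0,0.5,0],[0,0.5,0],[0,0.5,0],[0,0.5,0],[0,0.5,0]],"rot":[[0,0,0],[0,0,0],[0,0,0],[0,0,0],[0,0,0],[0,0,0],[0,0,0],[0,0,0]],"fingers":[0.1,0.1,0.1,0.1,0.1,0.1,0.1,0.1]}' 40; python3 -c "
from h import *
C=(682.9,17.5); 
go(casepose(150),((430,-150,200),down(90)))"
```

```text
time: 21.55
eef_pos: [0.4895, -0.1605, 0.0545]
eef_rot: [1.844, 1.919, 0.605]
ft_force: [0.0, 0.5, 6.2]
finger_gap: 0.0136
grip_force: 39.6
t 21.55 at [ 489.5 -160.5   54.5] q [-0.84  0.09  2.29  0.97  0.57 -1.67] gap 13.6 f [0.  0.5 6.2]
(np.float64(428.7), np.float64(-164.1), np.float64(140.9)) dp [-0.6, -0.9, -105.7] rot [-0.005, -0.003, -0.005]
(430, -150, 200) dp [13.7, 34.2, -153.1] rot [0.486, 0.458, -1.48]
```

```bash
python3 -m crank '{"dp":[[0,0,-15],[0,0,-35],[0,0,-60],[0,20,-95],[0,50,-130],[0,50,-130],[0,50,-130],[0,50,-130]],"rot":[[0,0,0],[0,0,0],[0,0,0],[0.1,0.09,-0.1],[0.2,0.18,-0.2],[0.22,0.2,-0.35],[0.25,0.22,-0.5],[0.28,0.25,-0.65]],"fingers":[0.1,0.1,0.1,0.1,0.1,0.1,0.1,0.1]}' 60; python3 -c "
from h import *
go(((500,-100,190),down(90)),((640,5,180),down(90.3)))"
```

```text
time: 22.55
eef_pos: [0.4557, -0.162, 0.1885]
eef_rot: [1.184, 2.705, 0.367]
ft_force: [-0.2, 0.1, -1.4]
finger_gap: 0.0134
grip_force: 59.1
t 22.55 at [ 455.7 -162.   188.5] q [-0.79 -0.09  2.01  0.32  1.17 -1.65] gap 13.4 f [-0.2  0.1 -1.4]
(500, -100, 190) dp [16.0, 72.0, 19.3] rot [0.254, 0.171, -0.819]
(640, 5, 180) dp [0.0, 235.7, 80.0] rot [0.253, 0.172, -0.824]
```

```bash
python3 -m crank '{"dp":[[0,30,10],[0,60,20],[0,95,30],[0,130,42],[0,165,54],[0,200,67],[0,228,77],[0,236,80]],"rot":[[0.04,0.03,-0.14],[0.08,0.06,-0.28],[0.12,0.09,-0.42],[0.17,0.12,-0.56],[0.21,0.15,-0.7],[0.253,0.172,-0.824],[0.253,0.172,-0.824],[0.253,0.172,-0.824]],"fingers":[0.1,0.1,0.1,0.1,0.1,0.1,0.1,0.1]}' 60; python3 -c "
from h import *
go(((682.9,7.5,110),down(90.3)),((682.9,7.5,51),down(90.3)))"
```

```text
time: 23.55
eef_pos: [0.6417, 0.0056, 0.1799]
eef_rot: [-0.004, 3.141, 0.003]
ft_force: [-0.8, -0.4, -0.2]
finger_gap: 0.0134
grip_force: 59.1
t 23.55 at [641.7   5.6 179.9] q [-0.18  0.37  1.48  0.    1.29 -1.75] gap 13.4 f [-0.8 -0.4 -0.2]
(682.9, 7.5, 110) dp [-41.1, 1.7, 69.9] rot [0.002, 0.0, -0.003]
(682.9, 7.5, 51) dp [-41.1, 1.6, 128.9] rot [0.002, 0.0, -0.003]
```

```bash
python3 -m crank '{"dp":[[-20,1,0],[-40,1.5,10],[-41,1.5,40],[-41,1.5,70],[-41,1.5,92],[-41,1.5,92],[-41,1.5,92],[-41,1.5,92]],"rot":[[0,0,0],[0,0,0],[0,0,0],[0,0,0],[0,0,0],[0,0,0],[0,0,0],[0,0,0]],"fingers":[0.1,0.1,0.1,0.1,0.1,0.1,0.1,0.1]}' 60; python3 -c "
from h import *
f=grab('side');g=grab('top')
im=f['pixels'][:,:,::-1]; b=g['pixels'][:,:,::-1]
r=lambda c:cv2.resize(c,(400,400),interpolation=cv2.INTER_CUBIC)
cv2.imwrite('pics/s6.png',np.hstack([r(im[130:250,320:440]),r(b[90:190,270:370])]))
go(((682.9,7.5,51),down(90.3)))"
```

```text
time: 24.55
eef_pos: [0.6839, 0.0056, 0.0912]
eef_rot: [-0.001, 3.137, 0.002]
ft_force: [0.7, -0.6, -0.2]
finger_gap: 0.0131
grip_force: 59.2
t 24.65 at [683.6   5.7  90.8] q [-0.17  0.55  1.41  0.    1.17 -1.74] gap 13.3 f [-0.6  0.   0.3]
(682.9, 7.5, 51) dp [0.9, 1.7, 39.8] rot [0.001, 0.004, -0.005]
```

View pics/s6.png

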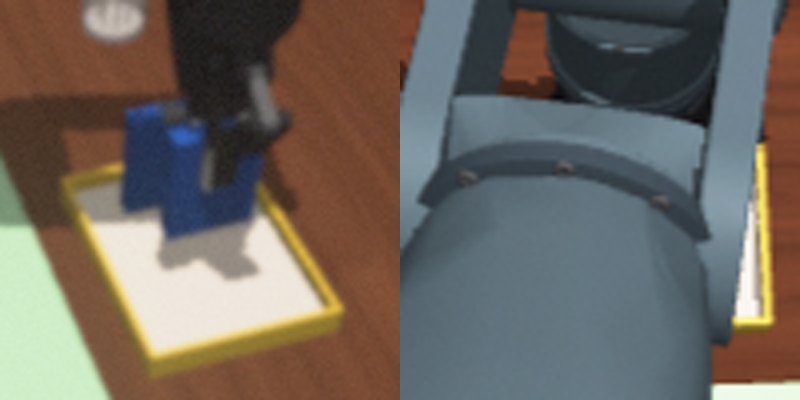

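```bash
python3 -m crank '{"dp":[[0,1,10],[0,1,20],[0,1,28],[0,1,34],[0,1,37],[0,1,37.5],[0,1,38],[0,1,38]],"rot":[[0,0,0],[0,0.004,-0.005],[0,0.004,-0.005],[0,0.004,-0.005],[0,0.004,-0.005],[0,0.004,-0.005],[0,0.004,-0.005],[0,0.004,-0.005]],"fingers":[0.1,0.1,0.1,0.1,0.1,0.1,0.1,0.1]}' 60; python3 -c "
from h import *
go(((682.9,7.5,51),down(90.3)))"
```

```text
time: 25.65
eef_pos: [0.6831, 0.0069, 0.0519]
eef_rot: [0.009, -3.14, -0.003]
ft_force: [-1.7, 1.1, 3.4]
finger_gap: 0.0131
grip_force: 59.6
t 25.65 at [683.1   6.9  51.9] q [-0.16  0.6   1.42  0.    1.12 -1.74] gap 13.1 f [-1.7  1.1  3.4]
(682.9, 7.5, 51) dp [0.2, 0.6, 0.9] rot [0.002, -0.001, 0.0]
```

```bash
python3 -m crank '{"dp":[[0,0,0.4],[0,0,0.8],[0,0,0.8],[0,0,0.8],[0,0,0.8],[0,0,0.8],[0,0,0.8],[0,0,0.8]],"rot":[[0,0,0],[0,0,0],[0,0,0],[0,0,0],[0,0,0],[0,0,0],[0,0,0],[0,0,0]],"fingers":[0.1,0.1,0.1,0.1,0.1,0.1,0.1,0.1]}' 30; python3 -c "
from h import *
go(((682.9,7.5,51),down(90.3)))"
```

```text
time: 26.65
eef_pos: [0.6832, 0.0069, 0.0518]
eef_rot: [0.009, -3.14, -0.002]
ft_force: [-4.9, 0.4, 8.3]
finger_gap: 0.0131
grip_force: 60.3
t 26.65 at [683.2   6.9  51.8] q [-0.16  0.6   1.42  0.    1.12 -1.74] gap 13.1 f [-4.9  0.4  8.3]
(682.9, 7.5, 51) dp [0.2, 0.6, 0.8] rot [0.002, -0.001, 0.0]
```

```bash
python3 -m crank '{"dp":[[0,0,0],[0,0,0],[0,0,0],[0,0,0],[0,0,0],[0,0,0],[0,0,-15],[0,0,-35]],"rot":[[0,0,0],[0,0,0],[0,0,0],[0,0,0],[0,0,0],[0,0,0],[0,0,0],[0,0,0]],"fingers":[0.2,0.3,0.4,0.4,0.4,0.4,0.4,0.4]}' 30; python3 -m crank '{"dp":[[0,0,-20],[0,0,-45],[0,0,-80],[0,0,-110],[30,0,-120],[75,0,-120],[120,0,-120],[165,0,-120]],"rot":[[0,0,0],[0,0,0],[0,0,0],[0,0,0],[0,0,0],[0,0,0],[0,0,0],[0,0,0]],"fingers":[0.4,0.4,0.4,0.4,0.4,0.4,0.4,0.4]}' 30
```

```text
time: 27.65
eef_pos: [0.6829, 0.0068, 0.0866]
eef_rot: [0.009, -3.139, -0.003]
ft_force: [0.3, 0.1, 0.5]
finger_gap: 0.0344
grip_force: 0.0
time: 28.65
eef_pos: [0.5172, 0.0057, 0.2076]
eef_rot: [-0.009, 3.141, 0.002]
ft_force: [-1.1, -0.4, 0.9]
finger_gap: 0.0342
grip_force: 0.0
```

```bash
python3 -m crank '{"dp":[[30,0,-10],[65,10,-20],[100,20,-30],[110,50,-30],[110,90,-30],[110,130,-30],[110,170,-30],[110,170,-30]],"rot":[[0,0,0],[0,0,0],[0,0,0],[0,0,0],[0,0,0],[0,0,0],[0,0,0],[0,0,0]],"fingers":[0.4,0.4,0.4,0.4,0.4,0.4,0.4,0.4]}' 30; python3 -c "
from h import *
f=grab('side');g=grab('top')
go()
cv2.imwrite('pics/s7.png',np.vstack([cv2.resize(g['pixels'][100:270,130:530,::-1],(660,280),interpolation=cv2.INTER_CUBIC),cv2.resize(f['pixels'][90:400,200:500,::-1],(660,310))]))"
```

```text
time: 29.65
eef_pos: [0.4072, 0.1771, 0.2379]
eef_rot: [-0.015, 3.141, 0.004]
ft_force: [0.1, -0.8, 0.2]
finger_gap: 0.034
grip_force: 0.0
t 29.75 at [407.4 175.1 237.4] q [ 0.14 -0.13  1.91  0.    1.36 -1.44] gap 34.4 f [-0.4  0.2 -0.2]
```

View pics/s7.png

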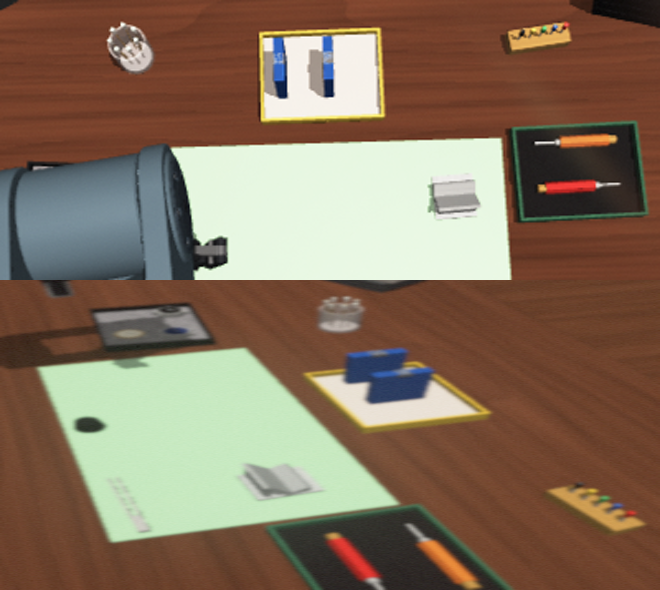

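The final views show both cases upright in the rack at about (280,67) and (327,67). The red screwdriver lies flat in the green tray at (580,186), both watches are in the black tray, and the bystanders look undisturbed.

```bash
python3 -c "
from rig import robot
print(robot.sign_off())"
```

```text
the job is handed in; nothing more can be done
None
```

The job is handed in at about 30 s: both watch heads are dial up in the black tray, the red screwdriver is flat in the green tray, and the blue case stands upright in the yellow rack, as seen in the camera pictures; no verdict was returned.

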